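# Load the bottle caddy for the next injection session

### The arm

A 7-joint arm with a two-finger parallel gripper is mounted at the origin on a cart in front of the work surface, level with it; the furniture and walls round the work are solid. World frame = base frame: x ahead of the robot, y to its left, z up, the work surface at z = 0. Lengths are in m, angles in rad, forces in N, time in s.
With the tool pointing down it reaches from about 0.4 to 0.925 m from the base axis. Payload 5.6 kg.
Tool frame: the origin (TCP) lies midway between the tips of the shut fingers; the grasp point (between the pads) lies 19 mm behind it; z points along the fingers, y is the line along which they close (so a half turn about z gives the same grasp; the last joint's range is limited). The gripper opens to 85 mm and grips with 20 to 120 N. Pads are 22 mm wide; open, the fingers measure 114 mm over their backs; the gripper's body (76 mm by 85 mm) begins 54 mm behind the grasp point. The pads swing forward as they close: fully open they stand 13 mm farther back than shut.
Start: joints at [-1.292, 0.468, -0.012, 1.603, 0.006, 1.071, -0.056], TCP at [0.206, 0.617, 0.231] pointing down, gripper open.
Joint ranges: [-2.53, 2.53], [-0.31, 2.02], [-1.57, 1.55], [0.28, 2.44], [-1.29, 4.43], [0.15, 1.84], [-2.92, 2.92]. Speed limits (rad/s): [2.57, 2.57, 3.14, 3.14, 3.14, 3.14, 3.14].

### API

Orientations are given as a unit quaternion [w, x, y, z].
In Python, from plant import * gives the robot as it stands.
- The arm moves only by the tool move_arm, never from a script. Its argument "moves" is a list of rows, each an object with "dp": the shift along the world's x, y, z normalised to -1 to 1, where 1 is 0.1 m, a list of three; "spin": the turn about the world's z normalised to -1 to 1, where 1 is 45 degrees. In form: [{"dp": [dx, dy, dz], "spin": spin}, ...]. A call has 1 to 8 rows; each row shifts and turns the commanded pose from where the row before left it; what a row does not reach is not made up. A row lasts 1/12 s, in which the tool goes at most 41.7 mm and 7.16 degrees, less where a joint would pass 70% of its speed; a pose out of reach is approached as far as the arm can. A call with a number of a shift or a turn outside -1 to 1 is refused whole. A call with a gripper value outside its range is refused whole. "hand" is the opening, from 0 (shut) to 1 (fully open), set as the call begins (left out, the last holds). The fingers move at their own pace and stop on an object; "force" is the grip in N (left out, the last holds). Time passes only in rows, so rows that do not move let the fingers close. It gives the time, the measured TCP pose, the force, the opening and the grip force at its end, in the units of the state.
- state(): the state, without advancing time (a new reading comes with each control period).
- capture(name): name is "scene" or "top" or "wrist"; returns a dict with "img" (400x640x3 uint8, blue, green, red), "camera_matrix" (3x3 intrinsics, pixels), "R" (3x3) and "t" (3): a world point X has camera coordinates R X + t. Camera axes: x right, y down, z forward; pixel columns grow to the right and rows downward; lengths in m; the calibration is good to about 2 mm. A picture is of the moment at which its call begins. There is no depth.
- hand_in(): hands the job in; it is judged then, once.
Trained networks look in a picture, given as the dict that the camera call returned (one of the last four; its "shot" number tells which), for a name from the list of things; names that differ only in an ending like _2 or _b are one class to them, and where a whole thing is asked for, a point or a joint stands for the part that bears it (a point fixed in the world has none). Each returns a list of dicts, best first, with "score" (0 to 1); they miss things now and then, are a little off and sometimes report something else, mostly with a low value. They report only what shows in the picture. A call takes as long as a camera call.
- cut_out(picture, thing): "mask" (400x640 bool, what is visible of it) and "location" ([column, row] in pixels, amid what is visible of it).
The state is a dict: "time": time; "joint_pos": joint angles; "dq": joint speeds; "joint_efforts": joint torques, N m; "tcp_pos": TCP position; "tcp_rot": TCP orientation; "contact_force": force on the tool from outside, world axes, zero at the start; "wrist_torque": the same for the moment, N m; "finger_gap": finger opening in m; "grip_force": force on a finger pad.
Only numpy, scipy, OpenCV 4.12 (cv2) and the standard library are available. Lean on these libraries where they do the work, as an engineer would, in place of code of your own. Each camera call takes 0.05 s, during which the arm holds its last target. There are 200 camera calls.

### The job

Gather the three bottles for the next session into the grey caddy: the brown bottle with the black cap, the pink bottle with the white cap and the small white bottle with the blue cap, each standing upright on the disc of the colour of its cap. Leave the brown bottle with the yellow cap and the white bottle with the red cap standing where they are, and do not knock any bottle over.

Things in the scene. Friction and masses are not known exactly. Their poses are not given: they have to be found in the camera images.
- caddy: fixed grey open caddy, 76 x 216 mm, with a row of three 64 x 64 mm bays (pitch 70 mm) along its own y axis, a coloured disc in the middle of each; walls 6 mm thick, rims 30 mm above the worktop, bay floors 16 mm. Origin: under its centre at worktop level; z up. A gripper closing along the caddy's x axis (across the row) stays clear of bottles in neighbouring bays.
- disc_black: fixed black disc, 52 mm across, 3 mm thick, in the middle of the floor of one bay of the caddy. Origin: centre of its underside, 16 mm above the worktop, so a bottle on it stands 19 mm above the worktop.
- disc_white: fixed white disc, the same size and height, in another bay.
- disc_blue: fixed blue disc, the same size and height, in another bay.
- bottle_brown: brown bottle with a black screw cap: round, 46 mm across, 95 mm high (straight body to about 60 mm, then shoulder and 30 mm cap), about 0.12 kg. Origin: centre of its underside; z up along its axis. Loose, stands on the worktop (z = 0) at the start.
- bottle_pink: pink bottle with a white screw cap: round, 42 mm across, 87 mm high (straight body to about 55 mm, cap 28 mm wide), about 0.09 kg. Origin: centre of its underside; z up along its axis. Loose, stands on the worktop (z = 0) at the start.
- bottle_white: small white bottle with a blue screw cap: round, 34 mm across, 65 mm high (straight body to about 42 mm, cap 24 mm wide), about 0.05 kg. Origin: centre of its underside; z up along its axis. Loose, stands on the worktop (z = 0) at the start.
- other_brown: look-alike that stays: brown bottle with a yellow cap, 44 mm across, 92 mm high. Origin: centre of its underside; z up along its axis. Loose, stands on the worktop (z = 0) at the start.
- other_white: look-alike that stays: small white bottle with a red cap, 35 mm across, 68 mm high. Origin: centre of its underside; z up along its axis. Loose, stands on the worktop (z = 0) at the start.
- obstacle_top (a point): obstacle, fixed: top of the black micromanipulator that overhangs the worktop between the caddy and the right-hand bottles, 365 mm above the worktop; its parts stand within 120 mm of this point (horizontally), with gaps below. Pass it on the robot's side (x below 0.38) or above. The microscope stands behind the caddy, an injector up to 200 mm high in front of it.

How it is judged:
At the end, for the whole second after the job is handed in: Each of the three bottles stands upright (within 0.17 rad) and at rest on the disc of its cap's colour, its centre within 24 mm of the disc's centre and its underside on the disc (anywhere in the bay will do); the yellow-capped and the red-capped bottle stand upright within 20 mm of where they were (horizontal distance between bottle_brown and disc_black below 0.024 m and z of bottle_brown in the frame of disc_black below 0.008 m and angle between each of bottle_brown, bottle_pink, bottle_white, other_brown, other_white's own z axis and vertical below 0.17 rad and linear speed of each of bottle_brown, bottle_pink, bottle_white, other_brown, other_white below 0.02 m/s and horizontal distance between bottle_pink and disc_white below 0.024 m and z of bottle_pink in the frame of disc_white below 0.008 m and horizontal distance between bottle_white and disc_blue below 0.024 m and z of bottle_white in the frame of disc_blue below 0.008 m and distance of each of other_brown, other_white from where it was at the start of the episode below 0.02 m); the robot touches nothing.
It fails at once if a bottle is knocked over (tilted more than 40 degrees) (angle between any of bottle_brown, bottle_pink, bottle_white, other_brown, other_white's own z axis and vertical above 0.7 rad).
It also fails if it takes over 120 s, if anything falls off the work surface, if the arm or the gripper's body presses on something with over 40 N, if the wrist force passes 120 N, or if a joint passes its speed limit or range.

## Working session

There is one attempt and no reset: what is moved stays moved. The work goes in short steps, Python scripts to look and compute and a tool call to move; the robot and the scene stay as the last step left them, time stands still between calls to the robot, and variables do not carry over. Pictures are saved under pics/ and viewed, at most 14 in all, crops included, and the job is handed in when it is done.

Besides the shell and the picture viewer there is one more tool, called after ">>>" by a JSON object that holds its "op" and its "data". move_arm: Moves the arm, as the interface text tells. Its arguments: {"type":"object","properties":{"moves":{"type":"array"},"hand":{"type":"number"},"force":{"type":"number"}},"required":["moves"]}

```bash
mkdir -p pics; cat > h.py <<'E'
from plant import *
import numpy as np, cv2
def ray(c,px,z):
    K,R,t=map(np.array,(c["camera_matrix"],c["R"],c["t"]))
    d=R.T@np.linalg.inv(K)@np.array([px[0],px[1],1.]); o=-R.T@t
    return o+d*(z-o[2])/d[2]
def proj(c,X):
    K,R,t=map(np.array,(c["camera_matrix"],c["R"],c["t"]))
    p=K@(R@np.array(X)+t); return p[:2]/p[2]
E
python3 - <<'E'
from h import *
s=state();print(s["tcp_pos"],s["tcp_rot"],s["finger_gap"],s["time"])
H=dict(disc_black=.019,disc_white=.019,disc_blue=.019,bottle_brown=.05,bottle_pink=.045,bottle_white=.033,other_brown=.048,other_white=.035,caddy=.03)
for n in ["top","scene"]:
    c=capture(n);cv2.imwrite(f"pics/{n}0.png",c["img"])
    print(n,"cam at",-np.array(c["R"]).T@np.array(c["t"]))
    for k,z in H.items():
        for r in cut_out(c,k)[:2]:
            print(k,round(r["score"],2),np.round(r["location"]),r["mask"].sum(),np.round(ray(c,r["location"],z),3))
E
```

```text
[0.20543015 0.61608953 0.23031525] [-9.91643646e-05  1.60229459e-01  9.87079382e-01 -8.96455387e-04] 0.08492492082201279 0.0
top cam at [0.37074669 0.00765007 1.23294042]
disc_black 0.59 [255. 248.] 222 [0.397 0.2   0.019]
disc_white 0.47 [276. 240.] 265 [0.421 0.137 0.019]
disc_blue 0.52 [296. 229.] 238 [0.453 0.078 0.019]
bottle_brown 0.73 [209. 241.] 288 [0.419 0.331 0.05 ]
bottle_pink 0.53 [422. 225.] 241 [ 0.459 -0.297  0.045]
bottle_white 0.52 [271. 237.] 1268 [0.428 0.151 0.033]
other_brown 0.51 [409. 164.] 218 [ 0.642 -0.265  0.048]
other_white 0.57 [424. 190.] 134 [ 0.565 -0.311  0.035]
caddy 0.98 [273. 244.] 1415 [0.407 0.146 0.03 ]
scene cam at [-0.29869049  0.87366325  0.89432533]
disc_black 0.6 [300. 314.] 214 [0.395 0.2   0.019]
disc_white 0.58 [308. 292.] 155 [0.441 0.123 0.019]
disc_blue 0.45 [316. 282.] 145 [0.452 0.079 0.019]
bottle_brown 0.93 [255. 329.] 593 [0.416 0.335 0.05 ]
bottle_pink 0.57 [392. 222.] 273 [ 0.456 -0.301  0.045]
bottle_white 0.63 [395. 242.] 234 [ 0.39  -0.223  0.033]
other_white 0.49 [368. 216.] 156 [ 0.547 -0.291  0.035]
caddy 0.95 [307. 302.] 1145 [0.404 0.164 0.03 ]
```

```bash
python3 - <<'E'
import cv2
t=cv2.imread("pics/top0.png");cv2.imwrite("pics/t1.png",cv2.resize(t[130:290,190:450],(800,492),interpolation=2))
s=cv2.imread("pics/scene0.png");cv2.imwrite("pics/s1.png",cv2.resize(s[120:360,170:490],(800,600),interpolation=2))
E
```

```text
(no output)
```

View pics/t1.png

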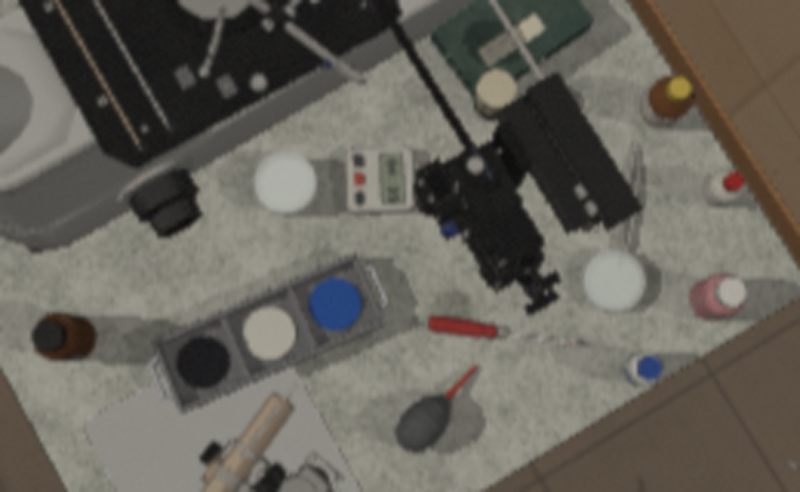

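View pics/s1.png

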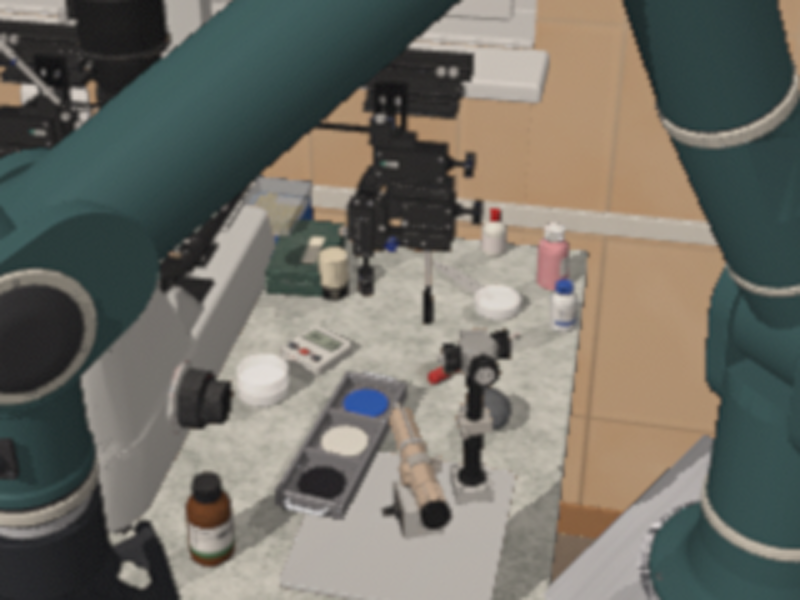

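The top picture shows the black, white and blue discs at crop (203,361), (269,333) and (336,304). It also shows the black cap at (49,334), the white cap at (733,293) and the blue cap at (650,369). The injector's tube tip is at about (285,400), close to the caddy. In the scene picture that tip is near (400,408).

```bash
cat > m.py <<'E'
from h import *
T=capture("top");S=capture("scene")
def tri(a,b):
    A=[];B=[]
    for c,p in ((T,a),(S,b)):
        P=np.array(c["camera_matrix"])@np.c_[np.array(c["R"]),np.array(c["t"])]
        A+= [p[0]*P[2]-P[0],p[1]*P[2]-P[1]]
    A=np.array(A);return np.linalg.lstsq(A[:,:3],-A[:,3],rcond=None)[0]
tp=lambda u,v:(190+u/3.077,130+v/3.077)
sp=lambda u,v:(170+u/2.5,120+v/2.5)
E
python3 - <<'E'
from m import *
d=[ray(T,tp(*p),.019) for p in((203,361),(269,333),(336,304))];print("discs",np.round(d,4), np.linalg.norm(d[0]-d[2]))
e=[ray(S,sp(*p),.019) for p in((323,483),(345,440),(367,403))];print("discsS",np.round(e,4))
v=d[2]-d[0];print("axis deg",np.degrees(np.arctan2(v[1],v[0])))
for n,a,b,z in(("brown",(49,334),(207,478),.095),("pink",(733,293),(554,230),.087),("white",(650,369),(565,284),.065)):
    print(n,np.round(ray(T,tp(*a),z),4),np.round(ray(S,sp(*b),z),4),"tri",np.round(tri(tp(*a),sp(*b)),3))
for n,a,b in(("tubetip",(285,400),(400,408)),("tubeend",(215,488),(435,513)),("manip tip",(545,295),(428,320)),("clamp",(212,452),(483,372))):print(n,np.round(tri(tp(*a),sp(*b)),3))
# cap colour check by HSV
for n,lo,hi,m in(("bluecap",(100,100,40),(130,255,255),(390,240,415,262)),):
    h=cv2.cvtColor(T["img"],cv2.COLOR_BGR2HSV);k=cv2.inRange(h,lo,hi)
    x0,y0,x1,y1=m;ys,xs=np.nonzero(k[y0:y1,x0:x1]);print(n,xs.mean()+x0,ys.mean()+y0,len(xs),ray(T,(xs.mean()+x0,ys.mean()+y0),.062))
im=T["img"][225:289,190:320];cv2.imwrite("pics/t2.png",cv2.resize(im,(800,394),interpolation=2))
im=S["img"][230:350,220:380];cv2.imwrite("pics/s2.png",cv2.resize(im,(800,600),interpolation=2))
E
```

```text
discs [[0.3994 0.1977 0.019 ]
 [0.4258 0.1336 0.019 ]
 [0.4534 0.0681 0.019 ]] 0.1403767167612216
discsS [[0.3984 0.2006 0.019 ]
 [0.4282 0.1356 0.019 ]
 [0.4536 0.0722 0.019 ]]
axis deg -67.39550994322036
brown [0.4237 0.327  0.095 ] [0.4265 0.3282 0.095 ] tri [0.425 0.328 0.096]
pink [ 0.4548 -0.3035  0.087 ] [ 0.4543 -0.2918  0.087 ] tri [ 0.458 -0.303  0.081]
white [ 0.3862 -0.228   0.065 ] [ 0.3879 -0.2228  0.065 ] tri [ 0.388 -0.227  0.063]
tubetip [0.364 0.114 0.084]
tubeend [0.274 0.176 0.039]
manip tip [ 0.487 -0.114  0.022]
clamp [0.284 0.136 0.188]
bluecap 400.8421052631579 249.21052631578948 38 [ 0.38830439 -0.22749391  0.062     ]
```

View pics/t2.png

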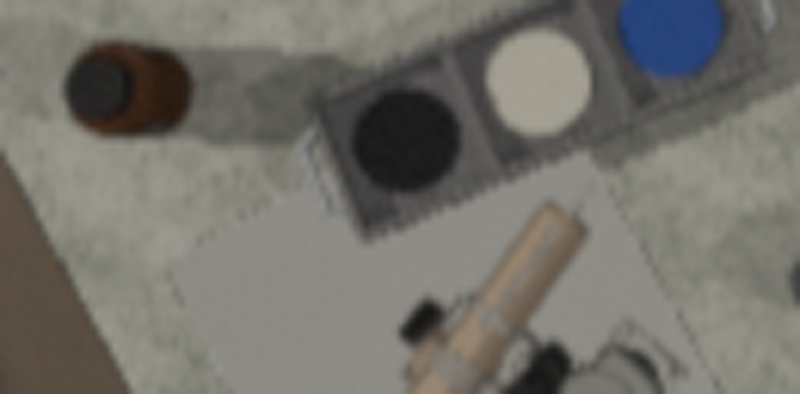

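View pics/s2.png

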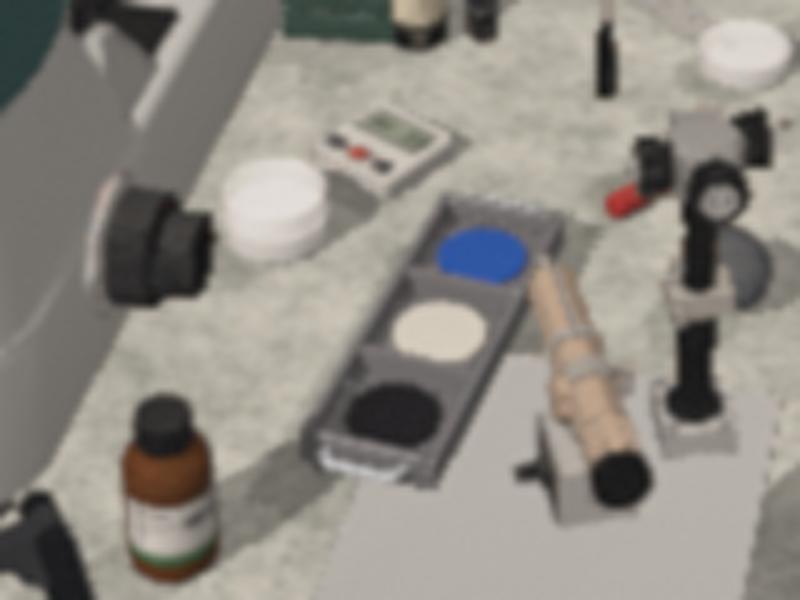

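>>> {"op": "move_arm", "data": {"moves": [{"dp": [0.22, -0.3, 0], "spin": -0.136}, {"dp": [0.22, -0.3, 0], "spin": -0.136}, {"dp": [0.22, -0.3, 0], "spin": -0.136}, {"dp": [0.22, -0.3, 0], "spin": -0.136}, {"dp": [0.22, -0.3, 0], "spin": -0.136}, {"dp": [0.22, -0.3, 0], "spin": -0.136}, {"dp": [0.22, -0.3, 0], "spin": -0.136}, {"dp": [0.22, -0.3, 0], "spin": -0.136}], "hand": 1, "force": 30}}

```text
time: 1.77
tcp_pos: [0.3825, 0.3751, 0.2316]
tcp_rot: [-0.0, 0.557, 0.831, 0.0]
contact_force: [1.0, 0.0, 1.1]
finger_gap: 0.0854
grip_force: 0.0
```

>>> {"op": "move_arm", "data": {"moves": [{"dp": [0.22, -0.24, 0], "spin": 0}, {"dp": [0.2, -0.24, 0], "spin": 0}, {"dp": [0, 0, 0], "spin": 0}, {"dp": [0, 0, 0], "spin": 0}, {"dp": [0, 0, 0], "spin": 0}]}}

```text
time: 2.18
tcp_pos: [0.4232, 0.3292, 0.2313]
tcp_rot: [-0.0, 0.555, 0.832, 0.0]
contact_force: [0.5, 0.9, 0.2]
finger_gap: 0.0855
grip_force: 0.0
```

```bash
python3 - <<'E'
from h import *
c=capture("wrist");print(np.round(state()["tcp_pos"],4),-np.array(c["R"]).T@np.array(c["t"]))
for k,z in dict(bottle_brown=.05,disc_black=.019,disc_white=.019,disc_blue=.019).items():
    for r in cut_out(c,k)[:1]: print(k,r["score"],r["location"],r["mask"].sum(),np.round(ray(c,r["location"],z),4))
print("cap centre expected px",proj(c,(.425,.328,.095)),"base",proj(c,(.425,.328,0)))
cv2.imwrite("pics/w1.png",c["img"])
E
```

```text
[0.4228 0.3297 0.2313] [0.39813381 0.38913325 0.37390481]
bottle_brown 0.97 [327.2, 171.4] 1612 [0.4282 0.3349 0.05  ]
disc_black 0.84 [270.1, 254.5] 1059 [0.4049 0.199  0.019 ]
disc_white 0.57 [271.9, 299.2] 986 [0.4302 0.1368 0.019 ]
cap centre expected px [322.31785175 185.36003986] base [321.97886469 168.04429096]
```

View pics/w1.png

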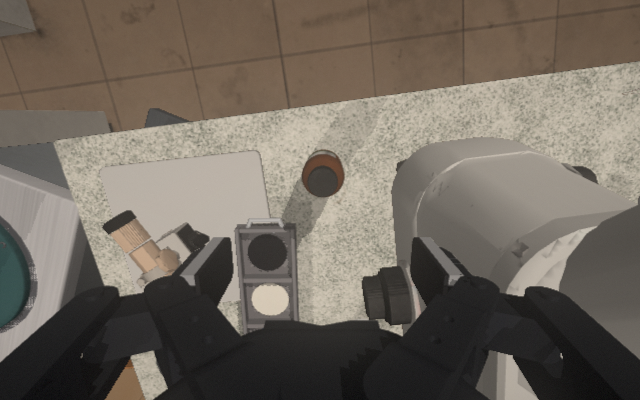

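The wrist view shows the brown bottle's cap at (321,181), within about 4 mm of where I expected it. There is free space on both sides of it, and the discs are at (268,252) and (270,299).

>>> {"op": "move_arm", "data": {"moves": [{"dp": [0.02, 0.0, -0.25], "spin": 0}, {"dp": [0, 0, -0.25], "spin": 0}, {"dp": [0, 0, -0.25], "spin": 0}, {"dp": [0, 0, -0.25], "spin": 0}, {"dp": [0, 0, -0.25], "spin": 0}, {"dp": [0, 0, -0.25], "spin": 0}, {"dp": [0, 0, -0.25], "spin": 0}, {"dp": [0, 0, -0.25], "spin": 0}], "hand": 0.85}}

```text
time: 3.1
tcp_pos: [0.4252, 0.3294, 0.0301]
tcp_rot: [-0.0, 0.554, 0.832, 0.0]
contact_force: [-0.5, -0.5, -0.3]
finger_gap: 0.0727
grip_force: 0.0
```

>>> {"op": "move_arm", "data": {"moves": [{"dp": [0, 0, 0], "spin": 0}, {"dp": [0, 0, 0], "spin": 0}, {"dp": [0, 0, 0], "spin": 0}, {"dp": [0, 0, 0], "spin": 0}, {"dp": [0, 0, 0], "spin": 0}, {"dp": [0, 0, 0], "spin": 0}, {"dp": [0, 0, 0], "spin": 0}, {"dp": [0, 0, 0], "spin": 0}], "hand": 0.3}}

```text
time: 3.77
tcp_pos: [0.4258, 0.3288, 0.0318]
tcp_rot: [0.0, 0.555, 0.832, 0.0]
contact_force: [0.0, 0.2, -1.0]
finger_gap: 0.0442
grip_force: 31.4
```

>>> {"op": "move_arm", "data": {"moves": [{"dp": [0, 0, 0.1], "spin": 0}, {"dp": [0, 0, 0.25], "spin": 0}, {"dp": [0, 0, 0.3], "spin": 0}, {"dp": [0, 0, 0.2], "spin": 0}, {"dp": [-0.06, -0.32, 0], "spin": 0}, {"dp": [-0.07, -0.33, 0], "spin": 0}, {"dp": [-0.07, -0.33, 0], "spin": 0}, {"dp": [-0.06, -0.31, 0], "spin": 0}]}}

```text
time: 4.43
tcp_pos: [0.399, 0.1981, 0.1171]
tcp_rot: [0.0, 0.555, 0.832, 0.0]
contact_force: [0.9, 0.1, -0.9]
finger_gap: 0.0443
grip_force: 31.4
```

>>> {"op": "move_arm", "data": {"moves": [{"dp": [0, 0, 0], "spin": 0}, {"dp": [0, 0, 0], "spin": 0}]}}

```text
time: 4.6
tcp_pos: [0.3996, 0.1982, 0.1171]
tcp_rot: [0.0, 0.556, 0.831, 0.0]
contact_force: [0.2, 0.9, -0.3]
finger_gap: 0.044
grip_force: 31.4
```

```bash
python3 - <<'E'
from h import *
s=state();print(np.round(s["tcp_pos"],4),s["finger_gap"],s["grip_force"])
c=capture("wrist");cv2.imwrite("pics/w2.png",c["img"])
for k,z in dict(bottle_brown=.15,disc_black=.019,disc_white=.019,disc_blue=.019).items():
    for r in cut_out(c,k)[:1]: print(k,r["score"],r["location"],r["mask"].sum(),np.round(ray(c,r["location"],z),4))
E
```

```text
[0.3996 0.1982 0.1171] 0.04402755129708511 31.447007339447737
bottle_brown 0.72 [324.4, 260.8] 11895 [0.3981 0.2052 0.15  ]
disc_black 0.94 [324.1, 178.0] 1299 [0.3968 0.2118 0.019 ]
```

View pics/w2.png

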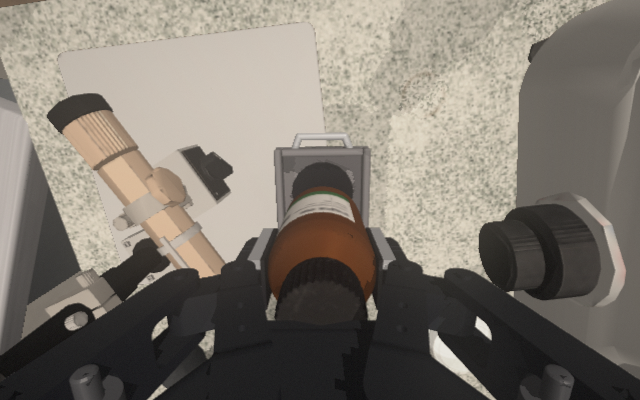

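The wrist view shows the brown bottle held upright at (323,270), centred over the black bay, whose rim spans columns 275 to 368. I'll lower it now.

>>> {"op": "move_arm", "data": {"moves": [{"dp": [0, 0.01, -0.2], "spin": 0}, {"dp": [0, 0, -0.2], "spin": 0}, {"dp": [0, 0, -0.14], "spin": 0}, {"dp": [0, 0, -0.07], "spin": 0}, {"dp": [0, 0, -0.04], "spin": 0}, {"dp": [0, 0, 0], "spin": 0}, {"dp": [0, 0, 0], "spin": 0}]}}

```text
time: 5.43
tcp_pos: [0.4001, 0.2011, 0.0516]
tcp_rot: [0.0, 0.555, 0.832, 0.0]
contact_force: [0.5, 0.0, 0.1]
finger_gap: 0.0439
grip_force: 31.4
```

>>> {"op": "move_arm", "data": {"moves": [{"dp": [0, 0, 0], "spin": 0}, {"dp": [0, 0, 0], "spin": 0}, {"dp": [0, 0, 0], "spin": 0}, {"dp": [0, 0, 0], "spin": 0}, {"dp": [0, 0, 0], "spin": 0}, {"dp": [0, 0, 0], "spin": 0}], "hand": 0.75}}

```text
time: 5.93
tcp_pos: [0.3997, 0.2007, 0.0514]
tcp_rot: [0.0, 0.555, 0.832, 0.0]
contact_force: [0.6, 0.1, -0.9]
finger_gap: 0.0639
grip_force: 0.0
```

>>> {"op": "move_arm", "data": {"moves": [{"dp": [0, 0, 0.15], "spin": 0}, {"dp": [0, 0, 0.3], "spin": 0}, {"dp": [0, 0, 0.4], "spin": 0}, {"dp": [0, 0, 0.4], "spin": 0}, {"dp": [0, 0, 0.4], "spin": 0}, {"dp": [0, 0, 0.4], "spin": 0}, {"dp": [0, 0, 0.4], "spin": 0}, {"dp": [0, 0, 0.4], "spin": 0}]}}

```text
time: 6.6
tcp_pos: [0.3991, 0.2002, 0.3386]
tcp_rot: [0.0, 0.555, 0.832, 0.0]
contact_force: [0.4, 0.5, 0.4]
finger_gap: 0.064
grip_force: 0.0
```

>>> {"op": "move_arm", "data": {"moves": [{"dp": [0, 0, 0.4], "spin": 0}, {"dp": [0, 0, 0.4], "spin": 0}, {"dp": [0, 0, 0.35], "spin": 0}, {"dp": [0, 0, 0], "spin": 0}, {"dp": [0, 0, 0], "spin": 0}], "hand": 1}}

```text
time: 7.02
tcp_pos: [0.4002, 0.2008, 0.453]
tcp_rot: [0.001, 0.555, 0.832, 0.002]
contact_force: [-0.2, -0.0, 0.1]
finger_gap: 0.0855
grip_force: 0.0
```

```bash
python3 - <<'E'
from h import *
s=state();print(np.round(s["tcp_pos"],4),np.round(s["joint_pos"],2))
c=capture("wrist");a=c["img"]
for k,z in dict(bottle_brown=.069,disc_white=.019,disc_blue=.019,bottle_pink=.045,bottle_white=.033,obstacle_top=.365).items():
    for r in cut_out(c,k)[:1]: print(k,r["score"],r["location"],r["mask"].sum(),np.round(ray(c,r["location"],z),4))
c=capture("top");b=c["img"]
for k,z in dict(disc_white=.019,disc_blue=.019,obstacle_top=.365).items():
    for r in cut_out(c,k)[:1]: print(k,r["score"],r["location"],r["mask"].sum(),np.round(ray(c,r["location"],z),4))
cv2.imwrite("pics/m3.png",np.vstack([cv2.resize(a,(480,300)),cv2.resize(b[130:300,180:450],(480,300))]))
E
```

```text
[0.4002 0.2008 0.453 ] [-0.87 -0.07  0.31  1.76  0.02  1.44 -0.17]
bottle_brown 0.95 [324.2, 150.5] 550 [0.4058 0.2061 0.069 ]
disc_white 0.88 [320.0, 184.0] 489 [0.4267 0.1361 0.019 ]
disc_blue 0.82 [322.3, 215.9] 442 [0.4569 0.0757 0.019 ]
bottle_white 0.72 [239.8, 320.3] 312 [ 0.3799 -0.215   0.033 ]Traceback (most recent call last):
  File "<stdin>", line 5, in <module>
ValueError: it knows: bottle_brown, bottle_pink, bottle_white, caddy, disc_black, disc_blue, disc_white, other_brown, other_white
```

>>> {"op": "move_arm", "data": {"moves": [{"dp": [0.07, -0.38, 0], "spin": 0}, {"dp": [0.07, -0.38, 0], "spin": 0}, {"dp": [0.06, -0.38, 0], "spin": 0}, {"dp": [0, -0.38, 0], "spin": 0}, {"dp": [0, -0.38, 0], "spin": 0}, {"dp": [0, -0.38, 0], "spin": 0}, {"dp": [0, -0.38, 0], "spin": 0}, {"dp": [-0.06, -0.38, 0], "spin": 0}]}}

```text
time: 7.98
tcp_pos: [0.4134, -0.1051, 0.4507]
tcp_rot: [-0.0, 0.555, 0.832, -0.0]
contact_force: [1.2, 0.6, -0.0]
finger_gap: 0.0856
grip_force: 0.0
```

>>> {"op": "move_arm", "data": {"moves": [{"dp": [-0.07, -0.38, 0], "spin": 0}, {"dp": [-0.07, -0.38, 0], "spin": 0}, {"dp": [-0.12, -0.38, 0], "spin": 0}, {"dp": [0, 0, 0], "spin": 0}, {"dp": [0, 0, 0], "spin": 0}, {"dp": [0, 0, 0], "spin": 0}]}}

```text
time: 8.48
tcp_pos: [0.3877, -0.2166, 0.4508]
tcp_rot: [-0.0, 0.555, 0.832, -0.0]
contact_force: [-0.1, 0.3, 0.7]
finger_gap: 0.0852
grip_force: 0.0
```

```bash
python3 - <<'E'
from h import *
s=state();print(np.round(s["tcp_pos"],4),np.round(s["joint_pos"],2))
c=capture("wrist");a=c["img"]
for k,z in dict(bottle_pink=.045,bottle_white=.033,other_white=.034).items():
    for r in cut_out(c,k)[:1]: print(k,r["score"],r["location"],r["mask"].sum(),np.round(ray(c,r["location"],z),4))
print("exp white cap",proj(c,(.388,-.227,.065)),"pink cap",proj(c,(.456,-.301,.087)))
b=capture("top")["img"]
cv2.imwrite("pics/m3.png",np.vstack([cv2.resize(a,(480,300)),cv2.resize(b[130:300,180:450],(480,300))]))
E
```

```text
[ 0.3877 -0.2166  0.4508] [-0.53 -0.16  0.87  1.79  0.12  1.45  0.71]
bottle_pink 0.77 [340.1, 201.4] 553 [ 0.4591 -0.2931  0.045 ]
bottle_white 0.66 [317.2, 154.7] 287 [ 0.3844 -0.2282  0.033 ]
other_white 0.72 [386.0, 227.0] 353 [ 0.5679 -0.3097  0.034 ]
exp white cap [319.09822893 157.20900407] pink cap [338.22592882 211.2956801 ]
```

View pics/m3.png

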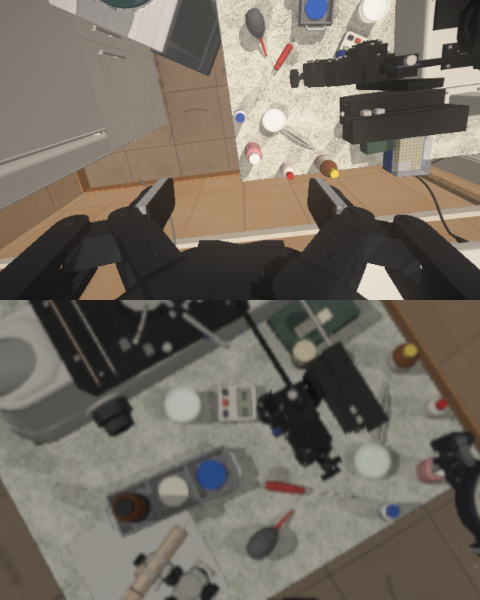

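The wrist view, shown at 0.75 scale, has the white bottle's blue cap at (240,118), as predicted, and the pink bottle at (254,155). In the top view the brown bottle stands in the black bay at (130,507).

>>> {"op": "move_arm", "data": {"moves": [{"dp": [0, -0.11, -0.3], "spin": 0}, {"dp": [0, 0, -0.38], "spin": 0}, {"dp": [0, 0, -0.38], "spin": 0}, {"dp": [0, 0, -0.38], "spin": 0}, {"dp": [0, 0, -0.38], "spin": 0}, {"dp": [0, 0, -0.38], "spin": 0}, {"dp": [0, 0, -0.38], "spin": 0}, {"dp": [0, 0, -0.3], "spin": 0}], "hand": 0.8}}

```text
time: 9.4
tcp_pos: [0.3869, -0.2274, 0.1605]
tcp_rot: [-0.001, 0.554, 0.832, -0.001]
contact_force: [-0.3, 0.6, 0.5]
finger_gap: 0.0682
grip_force: 0.0
```

>>> {"op": "move_arm", "data": {"moves": [{"dp": [0, 0, 0], "spin": 0}, {"dp": [0, 0, 0], "spin": 0}]}}

```text
time: 9.57
tcp_pos: [0.3869, -0.2283, 0.1627]
tcp_rot: [-0.002, 0.555, 0.832, -0.001]
contact_force: [0.3, -1.0, 0.8]
finger_gap: 0.0685
grip_force: 0.0
```

```bash
python3 - <<'E'
from h import *
s=state();print(np.round(s["tcp_pos"],4))
c=capture("wrist");a=c["img"]
for k,z in dict(bottle_pink=.045,bottle_white=.033).items():
    for r in cut_out(c,k)[:1]: print(k,r["score"],r["location"],r["mask"].sum(),np.round(ray(c,r["location"],z),4))
for n,X,Hh in(("w",(.388,-.228),.065),("p",(.456,-.301),.087)):
    p=proj(c,(*X,Hh));print(n,p);cv2.circle(a,tuple(int(v) for v in p),4,(0,255,0),1)
cv2.imwrite("pics/w4.png",a)
E
```

```text
[ 0.3869 -0.2283  0.1627]
bottle_pink 0.73 [359.2, 282.5] 2718 [ 0.4579 -0.3025  0.045 ]
bottle_white 0.88 [319.7, 183.1] 1208 [ 0.3844 -0.227   0.033 ]
w [322.95231252 194.3062366 ]
p [363.84119078 307.40889831]
```

View pics/w4.png

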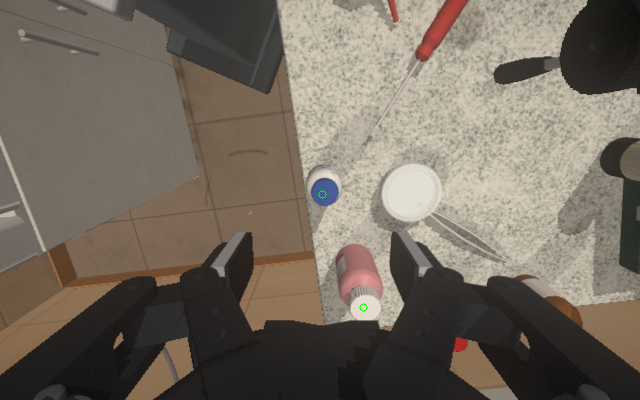

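The blue cap at (324,191) and the white cap at (364,307) both match my predictions. A dish stands at (412,192), so I'll narrow the opening.

>>> {"op": "move_arm", "data": {"moves": [{"dp": [0, 0, 0], "spin": 0}, {"dp": [0.01, 0, -0.25], "spin": 0}, {"dp": [0, 0, -0.25], "spin": 0}, {"dp": [0, 0, -0.25], "spin": 0}, {"dp": [0, 0, -0.25], "spin": 0}, {"dp": [0, 0, -0.25], "spin": 0}, {"dp": [0, 0, -0.25], "spin": 0}, {"dp": [0, 0, 0], "spin": 0}], "hand": 0.65}}

```text
time: 10.38
tcp_pos: [0.388, -0.2273, 0.0116]
tcp_rot: [-0.002, 0.555, 0.832, 0.0]
contact_force: [-0.3, 0.6, 0.4]
finger_gap: 0.0553
grip_force: 0.0
```

>>> {"op": "move_arm", "data": {"moves": [{"dp": [0, 0, 0], "spin": 0}, {"dp": [0, 0, 0], "spin": 0}, {"dp": [0, 0, 0], "spin": 0}, {"dp": [0, 0, 0], "spin": 0}, {"dp": [0, 0, 0], "spin": 0}, {"dp": [0, 0, 0], "spin": 0}, {"dp": [0, 0, 0], "spin": 0}, {"dp": [0, 0, 0], "spin": 0}], "hand": 0.15}}

```text
time: 11.05
tcp_pos: [0.3901, -0.2291, 0.015]
tcp_rot: [0.002, 0.555, 0.832, 0.001]
contact_force: [-1.1, -0.7, 9.0]
finger_gap: 0.0324
grip_force: 30.8
```

>>> {"op": "move_arm", "data": {"moves": [{"dp": [0, 0, 0.1], "spin": 0}, {"dp": [0, 0, 0.3], "spin": 0}, {"dp": [0, 0, 0.4], "spin": 0}, {"dp": [0, 0, 0.4], "spin": 0}, {"dp": [0, 0, 0.4], "spin": 0}, {"dp": [0, 0, 0.4], "spin": 0}, {"dp": [0, 0, 0.4], "spin": 0}, {"dp": [0, 0, 0.4], "spin": 0}]}}

```text
time: 11.72
tcp_pos: [0.3878, -0.2287, 0.2951]
tcp_rot: [-0.0, 0.555, 0.832, 0.0]
contact_force: [1.0, 2.2, 0.6]
finger_gap: 0.0325
grip_force: 30.1
```

>>> {"op": "move_arm", "data": {"moves": [{"dp": [0, 0, 0.4], "spin": 0}, {"dp": [0, 0, 0.4], "spin": 0}, {"dp": [0, 0, 0.4], "spin": 0}, {"dp": [0, 0, 0.35], "spin": 0}, {"dp": [0.06, 0.3, 0], "spin": 0}, {"dp": [0.06, 0.3, 0], "spin": 0}, {"dp": [0.06, 0.3, 0], "spin": 0}, {"dp": [0.06, 0.3, 0], "spin": 0}]}}

```text
time: 12.38
tcp_pos: [0.4121, -0.1075, 0.4489]
tcp_rot: [0.0, 0.555, 0.832, 0.001]
contact_force: [-0.5, 0.2, -0.9]
finger_gap: 0.0325
grip_force: 30.1
```

>>> {"op": "move_arm", "data": {"moves": [{"dp": [0.06, 0.3, 0], "spin": 0}, {"dp": [0.06, 0.3, 0], "spin": 0}, {"dp": [0.07, 0.3, 0], "spin": 0}, {"dp": [0.07, 0.3, 0], "spin": 0}, {"dp": [0.07, 0.3, 0], "spin": 0}, {"dp": [0.07, 0.3, 0], "spin": 0}, {"dp": [0, 0, 0], "spin": 0}, {"dp": [0, 0, 0], "spin": 0}]}}

```text
time: 13.05
tcp_pos: [0.4522, 0.0728, 0.4483]
tcp_rot: [0.0, 0.554, 0.833, -0.0]
contact_force: [0.0, 0.4, -0.9]
finger_gap: 0.0324
grip_force: 30.1
```

>>> {"op": "move_arm", "data": {"moves": [{"dp": [0.015, -0.02, -0.3], "spin": 0}, {"dp": [0, 0, -0.4], "spin": 0}, {"dp": [0, 0, -0.4], "spin": 0}, {"dp": [0, 0, -0.4], "spin": 0}, {"dp": [0, 0, -0.4], "spin": 0}, {"dp": [0, 0, -0.4], "spin": 0}, {"dp": [0, 0, -0.4], "spin": 0}, {"dp": [0, 0, -0.3], "spin": 0}]}}

```text
time: 13.72
tcp_pos: [0.4529, 0.0681, 0.1466]
tcp_rot: [-0.0, 0.556, 0.831, -0.0]
contact_force: [0.8, 0.5, -0.0]
finger_gap: 0.0325
grip_force: 30.1
```

>>> {"op": "move_arm", "data": {"moves": [{"dp": [0, 0, -0.3], "spin": 0}, {"dp": [0, 0, 0], "spin": 0}, {"dp": [0, 0, 0], "spin": 0}]}}

```text
time: 13.97
tcp_pos: [0.4536, 0.0683, 0.1184]
tcp_rot: [-0.0, 0.556, 0.831, -0.001]
contact_force: [-0.3, -0.8, -0.0]
finger_gap: 0.0321
grip_force: 30.1
```

```bash
python3 - <<'E'
from h import *
s=state();print(np.round(s["tcp_pos"],4),s["finger_gap"])
c=capture("wrist");a=c["img"]
for k,z in dict(disc_blue=.019,disc_white=.019,disc_black=.019).items():
    for r in cut_out(c,k)[:1]: print(k,r["score"],r["location"],r["mask"].sum(),np.round(ray(c,r["location"],z),4))
for X in ((.4539,.0708,.019),(.427,.1354,.019),(.4,.2,.114)):
    p=proj(c,X);print(p);cv2.circle(a,tuple(int(v) for v in p),4,(0,255,0),1)
cv2.imwrite("pics/w5.png",a)
E
```

```text
[0.4536 0.0683 0.1184] 0.03205623580144626
disc_blue 0.75 [324.6, 188.0] 2382 [0.4543 0.0736 0.019 ]
disc_black 0.87 [315.5, 34.9] 818 [0.4031 0.1788 0.019 ]
[322.89828363 190.86042012]
[322.78969789 104.34445326]
[323.24305072 -79.87034511]
```

View pics/w5.png

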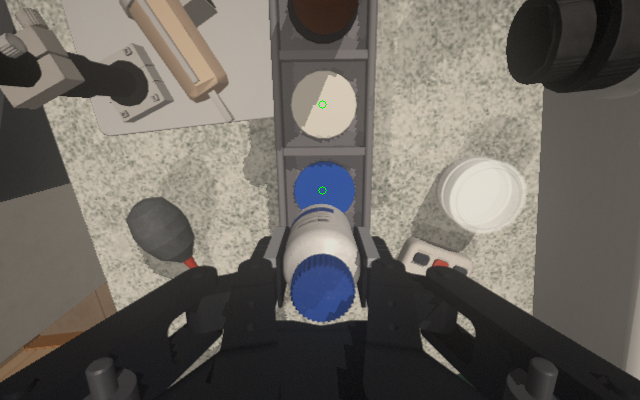

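The white bottle at (322,262) is aligned with the blue disc at (323,190), and the injector's needle at (232,120) is clear. I'll lower it.

>>> {"op": "move_arm", "data": {"moves": [{"dp": [0, 0.025, -0.25], "spin": 0}, {"dp": [0, 0, -0.25], "spin": 0}, {"dp": [0, 0, -0.2], "spin": 0}, {"dp": [0, 0, -0.1], "spin": 0}, {"dp": [0, 0, -0.05], "spin": 0}, {"dp": [0, 0, 0], "spin": 0}, {"dp": [0, 0, 0], "spin": 0}]}}

```text
time: 14.75
tcp_pos: [0.4553, 0.0722, 0.0345]
tcp_rot: [0.001, 0.555, 0.832, 0.001]
contact_force: [0.1, 0.7, -0.2]
finger_gap: 0.0323
grip_force: 29.8
```

>>> {"op": "move_arm", "data": {"moves": [{"dp": [0, 0, -0.01], "spin": 0}, {"dp": [0, 0, 0], "spin": 0}]}}

```text
time: 14.92
tcp_pos: [0.4555, 0.0724, 0.0337]
tcp_rot: [0.001, 0.555, 0.832, 0.001]
contact_force: [-0.4, 0.1, 8.0]
finger_gap: 0.0326
grip_force: 30.8
```

>>> {"op": "move_arm", "data": {"moves": [{"dp": [0, 0, 0], "spin": 0}, {"dp": [0, 0, 0], "spin": 0}, {"dp": [0, 0, 0], "spin": 0}, {"dp": [0, 0, 0], "spin": 0}, {"dp": [0, 0, 0], "spin": 0}, {"dp": [0, 0, 0], "spin": 0}], "hand": 0.6}}

```text
time: 15.42
tcp_pos: [0.4541, 0.0722, 0.0323]
tcp_rot: [0.0, 0.555, 0.832, -0.0]
contact_force: [0.4, -0.7, 0.0]
finger_gap: 0.0514
grip_force: 0.0
```

>>> {"op": "move_arm", "data": {"moves": [{"dp": [0, 0, 0.15], "spin": 0}, {"dp": [0, 0, 0.3], "spin": 0}, {"dp": [0, 0, 0.4], "spin": 0}, {"dp": [0, 0, 0.4], "spin": 0}, {"dp": [0, 0, 0.4], "spin": 0}, {"dp": [0, 0, 0.4], "spin": 0}, {"dp": [0, 0, 0.4], "spin": 0}, {"dp": [0, 0, 0.4], "spin": 0}]}}

```text
time: 16.08
tcp_pos: [0.4536, 0.0717, 0.3193]
tcp_rot: [-0.0, 0.555, 0.832, 0.0]
contact_force: [1.3, 0.6, 0.0]
finger_gap: 0.0512
grip_force: 0.0
```

>>> {"op": "move_arm", "data": {"moves": [{"dp": [0, 0, 0.4], "spin": 0}, {"dp": [0, 0, 0.4], "spin": 0}, {"dp": [0, 0, 0.4], "spin": 0}, {"dp": [0, -0.35, 0], "spin": 0}, {"dp": [0, -0.35, 0], "spin": 0}, {"dp": [0, -0.35, 0], "spin": 0}, {"dp": [0, -0.35, 0], "spin": 0}, {"dp": [0, -0.35, 0], "spin": 0}]}}

```text
time: 16.75
tcp_pos: [0.4535, -0.1046, 0.4373]
tcp_rot: [-0.0, 0.555, 0.832, 0.0]
contact_force: [1.8, 0.6, -0.2]
finger_gap: 0.0512
grip_force: 0.0
```

>>> {"op": "move_arm", "data": {"moves": [{"dp": [0, -0.38, 0], "spin": 0}, {"dp": [0, -0.38, 0], "spin": 0}, {"dp": [0, -0.38, 0], "spin": 0}, {"dp": [0, -0.38, 0], "spin": 0}, {"dp": [0, -0.38, 0], "spin": 0}, {"dp": [0, -0.1, 0], "spin": 0}, {"dp": [0, 0, 0], "spin": 0}, {"dp": [0, 0, 0], "spin": 0}]}}

```text
time: 17.42
tcp_pos: [0.4537, -0.303, 0.4368]
tcp_rot: [-0.001, 0.556, 0.831, -0.0]
contact_force: [0.7, 0.2, -0.2]
finger_gap: 0.0508
grip_force: 0.0
```

```bash
python3 - <<'E'
from h import *
s=state();print(np.round(s["tcp_pos"],4),np.round(s["joint_pos"],2))
c=capture("wrist")
for k,z in dict(bottle_pink=.045,other_white=.034).items():
    for r in cut_out(c,k)[:1]: print(k,r["score"],r["location"],np.round(ray(c,r["location"],z),4))
c=capture("top");a=c["img"]
for k,z in dict(bottle_brown=.069,bottle_white=.052).items():
    for r in cut_out(c,k)[:1]: print(k,r["score"],r["location"],np.round(ray(c,r["location"],z),4))
cv2.imwrite("pics/t6.png",cv2.resize(a[130:290,190:450],(800,492),interpolation=2))
E
```

```text
[ 0.4537 -0.303   0.4368] [-0.4   0.21  1.13  1.62 -0.19  1.43  1.13]
other_white 0.63 [374.3, 175.9] [ 0.5638 -0.3088  0.034 ]
bottle_brown 0.67 [252.8, 247.3] [0.3984 0.199  0.069 ]
bottle_white 0.51 [293.1, 229.8] [0.4484 0.0843 0.052 ]
```

View pics/t6.png

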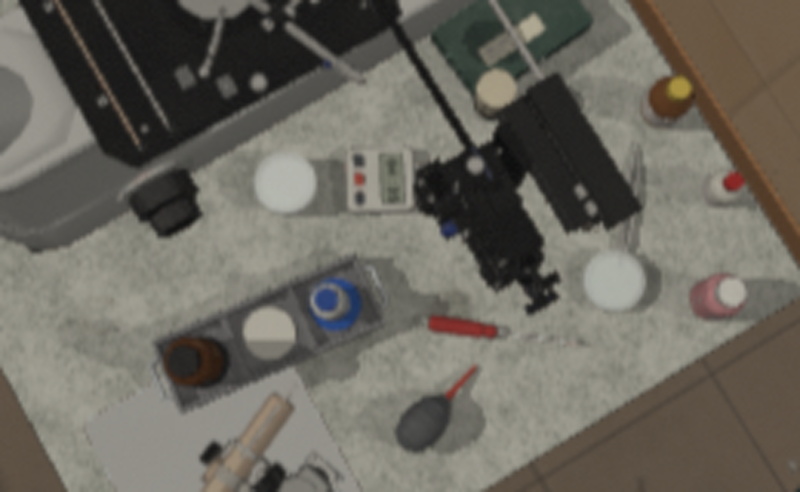

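The top view shows the white bottle standing on the blue disc at (328,300) and the brown one on the black disc at (190,360). The pink bottle's cap is at (733,293), unmoved.

>>> {"op": "move_arm", "data": {"moves": [{"dp": [0.03, 0, -0.3], "spin": 0}, {"dp": [0, 0, -0.38], "spin": 0}, {"dp": [0, 0, -0.38], "spin": 0}, {"dp": [0, 0, -0.38], "spin": 0}, {"dp": [0, 0, -0.38], "spin": 0}, {"dp": [0, 0, -0.38], "spin": 0}, {"dp": [0, 0, -0.2], "spin": 0}, {"dp": [0, 0, 0], "spin": 0}], "hand": 0.8}}

```text
time: 18.38
tcp_pos: [0.4552, -0.3001, 0.1933]
tcp_rot: [-0.004, 0.554, 0.832, -0.001]
contact_force: [-0.9, 1.0, -0.7]
finger_gap: 0.0681
grip_force: 0.0
```

```bash
python3 - <<'E'
from h import *
s=state();print(np.round(s["tcp_pos"],4),s["finger_gap"])
c=capture("wrist");a=c["img"]
for k,z in dict(bottle_pink=.045,other_white=.034).items():
    for r in cut_out(c,k)[:1]: print(k,r["score"],r["location"],np.round(ray(c,r["location"],z),4))
p=proj(c,(.4565,-.3025,.087));print(p);cv2.circle(a,tuple(int(v) for v in p),4,(0,255,0),1)
cv2.imwrite("pics/w7.png",a)
E
```

```text
[ 0.4552 -0.3001  0.1933] 0.06808584747741542
bottle_pink 0.85 [324.1, 183.4] [ 0.4579 -0.3009  0.045 ]
other_white 0.7 [412.4, 222.0] [ 0.5635 -0.3058  0.034 ]
[322.11376933 195.08816118]
```

View pics/w7.png

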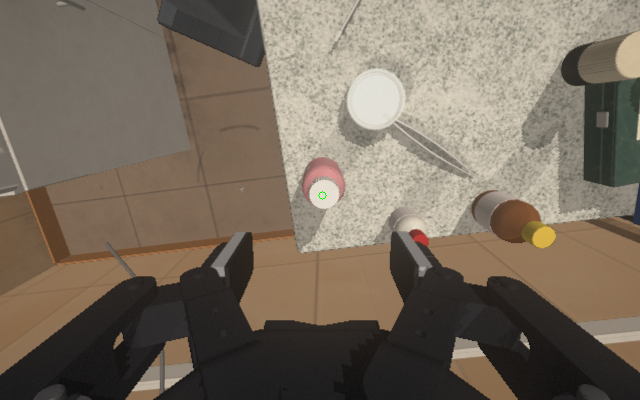

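The pink bottle's cap at (323,193) sits on my prediction, and the red-capped bottle at (412,225) is well clear.

>>> {"op": "move_arm", "data": {"moves": [{"dp": [0.01, -0.015, -0.25], "spin": 0}, {"dp": [0, 0, -0.25], "spin": 0}, {"dp": [0, 0, -0.25], "spin": 0}, {"dp": [0, 0, -0.25], "spin": 0}, {"dp": [0, 0, -0.25], "spin": 0}, {"dp": [0, 0, -0.25], "spin": 0}, {"dp": [0, 0, -0.17], "spin": 0}, {"dp": [0, 0, 0], "spin": 0}], "hand": 0.75}}

```text
time: 19.2
tcp_pos: [0.4585, -0.3037, 0.0295]
tcp_rot: [-0.001, 0.554, 0.832, 0.0]
contact_force: [0.1, 1.3, -0.1]
finger_gap: 0.0639
grip_force: 0.0
```

>>> {"op": "move_arm", "data": {"moves": [{"dp": [0, 0, 0], "spin": 0}, {"dp": [0, 0, 0], "spin": 0}, {"dp": [0, 0, 0], "spin": 0}, {"dp": [0, 0, 0], "spin": 0}, {"dp": [0, 0, 0], "spin": 0}, {"dp": [0, 0, 0], "spin": 0}, {"dp": [0, 0, 0], "spin": 0}, {"dp": [0, 0, 0], "spin": 0}], "hand": 0.25}}

```text
time: 19.87
tcp_pos: [0.4597, -0.3055, 0.0326]
tcp_rot: [0.002, 0.555, 0.832, 0.0]
contact_force: [-1.0, -0.1, 7.6]
finger_gap: 0.0402
grip_force: 30.8
```

>>> {"op": "move_arm", "data": {"moves": [{"dp": [0, 0, 0.1], "spin": 0}, {"dp": [0, 0, 0.3], "spin": 0}, {"dp": [0, 0, 0.38], "spin": 0}, {"dp": [0, 0, 0.38], "spin": 0}, {"dp": [0, 0, 0.38], "spin": 0}, {"dp": [0, 0, 0.38], "spin": 0}, {"dp": [0, 0, 0.38], "spin": 0}, {"dp": [0, 0, 0.38], "spin": 0}]}}

```text
time: 20.53
tcp_pos: [0.4573, -0.3043, 0.3011]
tcp_rot: [0.0, 0.555, 0.832, 0.001]
contact_force: [1.0, 0.1, -1.1]
finger_gap: 0.0403
grip_force: 30.7
```

>>> {"op": "move_arm", "data": {"moves": [{"dp": [0, 0, 0.38], "spin": 0}, {"dp": [0, 0, 0.38], "spin": 0}, {"dp": [0, 0, 0.38], "spin": 0}, {"dp": [0, 0, 0.38], "spin": 0}, {"dp": [0, 0, 0.3], "spin": 0}, {"dp": [-0.02, 0.3, 0], "spin": 0}, {"dp": [-0.02, 0.3, 0], "spin": 0}, {"dp": [-0.02, 0.3, 0], "spin": 0}]}}

```text
time: 21.2
tcp_pos: [0.4509, -0.2149, 0.4808]
tcp_rot: [0.0, 0.557, 0.831, 0.0]
contact_force: [-0.3, 0.7, 0.2]
finger_gap: 0.0403
grip_force: 30.7
```

>>> {"op": "move_arm", "data": {"moves": [{"dp": [-0.02, 0.32, 0], "spin": 0}, {"dp": [-0.02, 0.32, 0], "spin": 0}, {"dp": [-0.02, 0.32, 0], "spin": 0}, {"dp": [-0.02, 0.32, 0], "spin": 0}, {"dp": [-0.02, 0.32, 0], "spin": 0}, {"dp": [-0.03, 0.32, 0], "spin": 0}, {"dp": [-0.03, 0.32, 0], "spin": 0}, {"dp": [-0.03, 0.32, 0], "spin": 0}]}}

```text
time: 21.87
tcp_pos: [0.4321, 0.0421, 0.481]
tcp_rot: [-0.0, 0.555, 0.832, 0.001]
contact_force: [0.7, 0.6, -0.5]
finger_gap: 0.0401
grip_force: 30.7
```

>>> {"op": "move_arm", "data": {"moves": [{"dp": [-0.03, 0.32, 0], "spin": 0}, {"dp": [-0.03, 0.32, 0], "spin": 0}, {"dp": [-0.03, 0.3, 0], "spin": 0}, {"dp": [0, 0, 0], "spin": 0}, {"dp": [0, 0, 0], "spin": 0}, {"dp": [0, 0, 0], "spin": 0}]}}

```text
time: 22.37
tcp_pos: [0.4241, 0.1343, 0.4807]
tcp_rot: [0.0, 0.555, 0.832, 0.0]
contact_force: [0.5, -1.1, -0.5]
finger_gap: 0.0404
grip_force: 30.7
```

>>> {"op": "move_arm", "data": {"moves": [{"dp": [0.03, 0.01, -0.3], "spin": 0}, {"dp": [0, 0, -0.38], "spin": 0}, {"dp": [0, 0, -0.38], "spin": 0}, {"dp": [0, 0, -0.38], "spin": 0}, {"dp": [0, 0, -0.38], "spin": 0}, {"dp": [0, 0, -0.38], "spin": 0}, {"dp": [0, 0, -0.38], "spin": 0}, {"dp": [0, 0, -0.38], "spin": 0}]}}

```text
time: 23.03
tcp_pos: [0.4276, 0.1351, 0.1837]
tcp_rot: [0.001, 0.556, 0.831, 0.001]
contact_force: [-0.4, 0.9, -1.4]
finger_gap: 0.0403
grip_force: 30.7
```

>>> {"op": "move_arm", "data": {"moves": [{"dp": [0, 0, -0.25], "spin": 0}, {"dp": [0, 0, 0], "spin": 0}, {"dp": [0, 0, 0], "spin": 0}]}}

```text
time: 23.28
tcp_pos: [0.4272, 0.1352, 0.1595]
tcp_rot: [0.0, 0.556, 0.831, -0.001]
contact_force: [0.1, -0.1, -1.0]
finger_gap: 0.0402
grip_force: 30.7
```

```bash
python3 - <<'E'
from h import *
s=state();print(np.round(s["tcp_pos"],4),s["finger_gap"])
c=capture("wrist");a=c["img"]
for X in ((.427,.1354,.019),(.4,.2,.114)):
    p=proj(c,X);print(p);cv2.circle(a,tuple(int(v) for v in p),4,(0,255,0),1)
cv2.imwrite("pics/w8.png",a)
E
```

```text
[0.4272 0.1352 0.1595] 0.04021487708983415
[321.21819678 182.11345498]
[320.6049167  104.84502224]
```

View pics/w8.png

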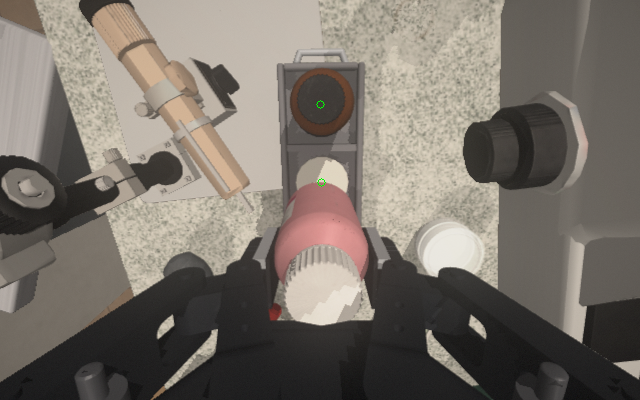

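The wrist view shows the pink bottle at (321,240), lined up with the white disc at (321,182). The brown bottle is in its bay, and the needle tip at (253,208) is outside the finger path.

>>> {"op": "move_arm", "data": {"moves": [{"dp": [0, 0, -0.25], "spin": 0}, {"dp": [0, 0, -0.25], "spin": 0}, {"dp": [0, 0, -0.25], "spin": 0}, {"dp": [0, 0, -0.2], "spin": 0}, {"dp": [0, 0, -0.1], "spin": 0}, {"dp": [0, 0, -0.01], "spin": 0}, {"dp": [0, 0, 0], "spin": 0}, {"dp": [0, 0, 0], "spin": 0}]}}

```text
time: 24.0
tcp_pos: [0.4286, 0.1371, 0.055]
tcp_rot: [0.001, 0.555, 0.832, 0.002]
contact_force: [1.5, 0.0, -0.4]
finger_gap: 0.04
grip_force: 30.7
```

>>> {"op": "move_arm", "data": {"moves": [{"dp": [0, 0, -0.02], "spin": 0}, {"dp": [0, 0, -0.01], "spin": 0}, {"dp": [0, 0, 0], "spin": 0}]}}

```text
time: 24.25
tcp_pos: [0.4281, 0.1373, 0.0516]
tcp_rot: [0.0, 0.555, 0.832, 0.001]
contact_force: [-1.7, 0.6, 9.2]
finger_gap: 0.0403
grip_force: 31.7
```

Contact: it is on the disc. I'll release it and retreat.

>>> {"op": "move_arm", "data": {"moves": [{"dp": [0, 0, 0], "spin": 0}, {"dp": [0, 0, 0], "spin": 0}, {"dp": [0, 0, 0], "spin": 0}, {"dp": [0, 0, 0], "spin": 0}, {"dp": [0, 0, 0], "spin": 0}, {"dp": [0, 0, 0], "spin": 0}], "hand": 0.68}}

```text
time: 24.75
tcp_pos: [0.427, 0.1366, 0.0502]
tcp_rot: [-0.0, 0.555, 0.832, -0.0]
contact_force: [-0.2, 0.2, 0.5]
finger_gap: 0.0582
grip_force: 0.0
```

>>> {"op": "move_arm", "data": {"moves": [{"dp": [0, 0, 0.12], "spin": 0}, {"dp": [0, 0, 0.25], "spin": 0}, {"dp": [0, 0, 0.38], "spin": 0}, {"dp": [0, 0, 0.38], "spin": 0}, {"dp": [0, 0, 0.38], "spin": 0}, {"dp": [0, 0, 0.38], "spin": 0}, {"dp": [0, 0, 0.38], "spin": 0}, {"dp": [0, 0, 0.38], "spin": 0}]}}

```text
time: 25.42
tcp_pos: [0.4267, 0.1361, 0.3172]
tcp_rot: [-0.0, 0.555, 0.832, 0.0]
contact_force: [1.6, 0.9, -0.5]
finger_gap: 0.058
grip_force: 0.0
```

>>> {"op": "move_arm", "data": {"moves": [{"dp": [0, 0, 0.38], "spin": 0}, {"dp": [-0.1, 0.3, 0.2], "spin": 0}, {"dp": [-0.1, 0.3, 0], "spin": 0}, {"dp": [-0.1, 0.3, 0], "spin": 0}, {"dp": [-0.1, 0.3, 0], "spin": 0}, {"dp": [0, 0, 0], "spin": 0}, {"dp": [0, 0, 0], "spin": 0}]}}

```text
time: 26.0
tcp_pos: [0.3862, 0.2579, 0.3728]
tcp_rot: [0.0, 0.553, 0.833, -0.001]
contact_force: [0.2, -2.3, -0.3]
finger_gap: 0.0578
grip_force: 0.0
```

```bash
python3 - <<'E'
from h import *
s=state();print(np.round(s["tcp_pos"],4),s["time"])
T=capture("top");S=capture("scene")
a=cv2.resize(T["img"][150:280,190:450],(700,350),interpolation=2);b=cv2.resize(S["img"][190:350,220:420],(310,248),interpolation=2)
a=cv2.resize(a,(560,280));b=cv2.resize(S["img"][190:350,220:440],(440,320),interpolation=2)
o=np.zeros((600,560,3),np.uint8);o[:280]=a;o[280:,:440]=b
cv2.imwrite("pics/f.png",o)
E
```

```text
[0.3862 0.2579 0.3728] 26.0
```

View pics/f.png

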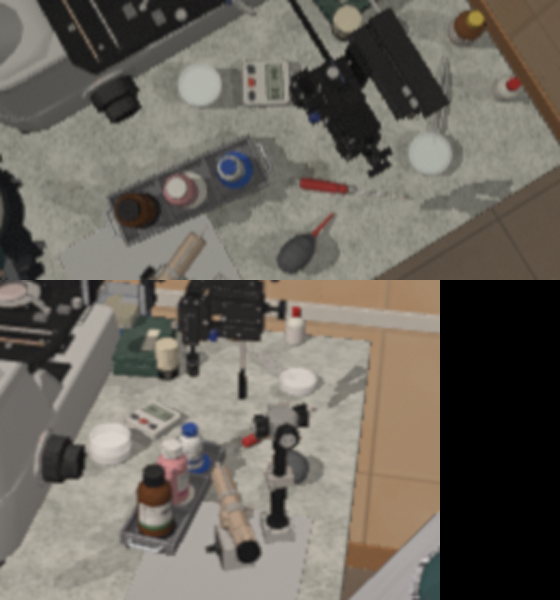

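Both views show the three bottles upright in their bays: brown on black, pink on white and white on blue. The yellow- and red-capped bottles are still at (470,22) and (510,87), and the arm is clear.

```bash
python3 -c "
from plant import *
print(hand_in())"
```

```text
the job is handed in; nothing more can be done
None
```

The job is handed in: the last pictures showed all three bottles upright on their matching discs and the two look-alikes still in place; the hand-in returned no verdict.

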